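Hang the blue tote on the bench hook

TASK

Clear some bench space: hang the blue tote, with the sanding block still in it, by its wooden handle on the two-pronged hook stand, so that the handle bar rests across both prongs behind their yellow tips and the tote hangs free. Leave the green tote standing where it is.

Things in the scene. Friction and masses are not known exactly. Their poses are not given: they have to be found in the camera images.
- blue_tote: Blue sheet-metal tote (sizes in mm): open box 100 (x) x 140 (y) x 60 high, walls 4. Rigid upright handle: flat straps 20 wide at y = +-72 carry a square wooden bar 14 x 14, 140 long, along y, its centre line 160 above the underside, straight over the origin; free window 93 from rim to bar. Origin: centre of the underside, z up. 0.2-0.45 kg; half a turn looks alike; starts left or right.
- hook_stand: Dark steel hook stand, fixed (sizes in mm). Base 90 x 140 x 8, post dia 22 over the origin (centre of base underside, z up). From its top two level prongs, 10 thick, run along the stand's -x (to the robot) at y = +-42, clear gap 74. Prong tops z 190; yellow tips at x -152 rise to 210, nothing higher. Best seat for the bar: x -100, y 0, bar centre z 197, bar along the stand's y.
- green_tote: Green tote, same shape and size as the blue one (148 mm over the straps, 167 mm high), loose, a cork block in it; a bystander, to be left alone. Origin: centre of the underside, z up.
- sanding_block: Notched wooden sanding block, 35 x 80 x 36 mm, 0.07 kg, lying loose in the blue tote; origin: centre of its underside, z up.
Mind the look-alikes: they are no part of the job. What is shaped like the sanding_block but pink, purple or turquoise is not meant.

How it is judged (in metres and radians):
At the end, for the whole second after the job is handed in: The blue tote hangs on both prongs between tips and post: underside 27-47 mm above the bench, centre 40-165 mm in front of the post and within 35 mm of the stand's middle, upright within 12 deg, bar square to the prongs within 20 deg, borne by the stand, under 50 mm/s; sanding block in it (z of blue_tote in the frame of hook_stand between 0.027 and 0.047 m and x of blue_tote in the frame of hook_stand between -0.165 and -0.04 m and y of blue_tote in the frame of hook_stand between -0.035 and 0.035 m and angle between blue_tote's own z axis and vertical below 0.21 rad and angle between the y axis of blue_tote and the y axis of hook_stand, either way round below 0.35 rad and contact force between blue_tote and hook_stand above 1 N and linear speed of blue_tote below 0.05 m/s and z of sanding_block in the frame of blue_tote between -0.005 and 0.045 m and x of sanding_block in the frame of blue_tote between -0.05 and 0.05 m and y of sanding_block in the frame of blue_tote between -0.07 and 0.07 m); the robot touches nothing.
It fails at once if the green tote is moved by more than 40 mm (distance of green_tote from where it was at the start of the episode above 0.04 m).
It also fails if it takes over 48 s, if anything falls off the work surface, if the arm or the gripper's body presses on something with over 40 N, if the wrist force passes 120 N, or if a joint passes its speed limit or range.

ROBOT

A 6-joint arm with a two-finger parallel gripper is mounted at the origin on a cart in front of the work surface, level with it; the furniture and walls round the work are solid. World frame = base frame: x ahead of the robot, y to its left, z up, the work surface at z = 0. Lengths are in m, angles in degrees, forces in N, time in s.
With the tool pointing down it reaches from about 0.325 to 0.9 m from the base axis. Payload 6.1 kg.
Tool frame: the origin (TCP) lies at the very end of the fingers, on their centre line; the grasp point (between the pads) lies 19 mm behind it (robot.hold_point_z is the z of the grasp point in the tool frame, in m); z points along the fingers, y is the line along which they close (so a half turn about z gives the same grasp; the last joint's range is limited). The gripper opens to 87 mm and grips with 3 to 60 N. Pads are 19 mm wide; open, the fingers measure 117 mm over their backs; the gripper's body (75 mm by 190 mm) begins 51 mm behind the grasp point.
Start: joints at [-81.366, 12.628, 87.462, -0, 79.91, -7.225], TCP at [0.171, -0.601, 0.197] pointing down, gripper open.
Joint ranges: [-170.65, 170.65], [-52.31, 119.04], [5.05, 147.46], [-71.25, 251.25], [11.57, 151.72], [-153.62, 153.62]. Speed limits (degrees/s): [147.25, 147.25, 172.46, 180, 180, 180].

INTERFACE

Orientations are given as [roll, pitch, yaw] about the fixed x, y, z axes, in that order (R = Rz(yaw) Ry(pitch) Rx(roll)).
In Python, from rig import robot, claw, kinematics, vision, status gives the robot as it stands. Calls block until the motion is done:
- robot.move_ptp(position, orientation): joint-space move of the TCP to a pose.
- robot.servo_line(position, velocity=0.15, rotation=None): straight line of the TCP; rotation=None keeps the orientation; velocity is the mean speed in m/s.
- robot.move_joints(angles): joint-space move.
- claw.set_gripper(opening, f_grip=None): opening from 0.0 (shut) to 1.0 (fully open); f_grip is the grip in N (None keeps the last); returns when the fingers have stopped.
- robot.wait(seconds).
- kinematics.solve_ik(position, orientation): joint angles nearest the present ones, or None.
- vision.capture(name): name is "scene" or "side" or "wrist"; returns a dict with "color" (384x512x3 uint8, red, green, blue), "depth" (384x512 float32, m along the optical axis (not along the pixel's ray), 0 where there is no reading), "fx", "fy", "cx", "cy" (pixels), "rvec" (rotation vector, rad) and "tvec" (3), from world to camera coordinates, as OpenCV has them; the wrist camera has in their place "tool_from_camera" (4x4, takes a point from camera to tool coordinates, whose origin is the TCP and whose axes are the flange's). Camera axes: x right, y down, z forward; pixel columns grow to the right and rows downward; lengths in m; the calibration is good to about 2 mm. A picture is of the moment at which its call begins: read the wrist's pose just before it.
A pose or a line that the arm cannot do raises robot.PlanningError and nothing moves.
- robot.sign_off(): hands the job in; it is judged then, once.
Readings, each from a call of its own:
- status.read_time_s(): time.
- status.read_joint_pos(): joint angles.
- status.read_dq(): joint speeds.
- status.read_joint_efforts(): joint torques, N m.
- status.read_position(): TCP position.
- status.read_eef_rot(): TCP orientation.
- status.read_wrist_force(): force on the tool from outside, world axes, zero at the start.
- status.read_torque(): the same for the moment, N m.
- status.read_finger_gap(): opening from 0.0 (shut) to 1.0 (fully open).
- status.read_grip_force(): force on a finger pad.
Only numpy, scipy, OpenCV 4.12 (cv2) and the standard library are available. Lean on these libraries where they do the work, as an engineer would, in place of code of your own. Each camera call takes 0.05 s, during which the arm holds its last target. There are 200 camera calls.

## Working session

There is one attempt and no reset: what is moved stays moved. The work goes in short steps, each a Python script; the robot and the scene stay as the last script left them, time stands still between calls to the robot, and variables do not carry over. Pictures are saved under pics/ and viewed, at most 10 in all, crops included, and the job is handed in when it is done.

```bash
mkdir -p pics
cat > h.py <<'E'
import numpy as np, cv2
from rig import robot, claw, kinematics, vision, status
from scipy.spatial.transform import Rotation as Ro
def cap(n):
    if n=="wrist":
        p=np.array(status.read_position()); r=status.read_eef_rot()
    c=vision.capture(n)
    if n=="wrist":
        T=np.eye(4); T[:3,:3]=Ro.from_euler('xyz',r,degrees=True).as_matrix(); T[:3,3]=p
        c["W"]=T@np.array(c["tool_from_camera"])
    else:
        R=cv2.Rodrigues(np.array(c["rvec"],float))[0]; T=np.eye(4); T[:3,:3]=R; T[:3,3]=np.ravel(c["tvec"])
        c["W"]=np.linalg.inv(T)
    return c
def cloud(c):
    d=c["depth"]; v,u=np.mgrid[:d.shape[0],:d.shape[1]]
    P=np.stack([(u-c["cx"])/c["fx"]*d,(v-c["cy"])/c["fy"]*d,d],-1)
    P=P@c["W"][:3,:3].T+c["W"][:3,3]; P[d==0]=np.nan
    return P
def ray(c,u,v,z):
    d=c["W"][:3,:3]@np.array([(u-c["cx"])/c["fx"],(v-c["cy"])/c["fy"],1]); o=c["W"][:3,3]
    return o+d*(z-o[2])/d[2]
def save(c,f): cv2.imwrite("pics/"+f,cv2.cvtColor(c["color"],cv2.COLOR_RGB2BGR))
E
python3 - <<'E'
from h import *
import pickle
D={}
for n in("scene","side"):
    c=cap(n); D[n]=c; save(c,n+"0.png"); print(n,c["W"].round(3),c["fx"],c["cx"],c["cy"],(c["depth"]>0).mean())
pickle.dump(D,open("d0.pkl","wb")); print(status.read_time_s(),status.read_position(),status.read_eef_rot(),robot.hold_point_z)
a=cv2.imread("pics/scene0.png");b=cv2.imread("pics/side0.png")
cv2.imwrite("pics/both.png",cv2.resize(np.vstack([a,b]),(448,600)) if 0 else np.hstack([a,b])[:, :])
E
```

```text
scene [[-0.726 -0.336  0.6   -0.321]
 [-0.688  0.349 -0.637  0.837]
 [ 0.005 -0.875 -0.484  0.716]
 [ 0.     0.     0.     1.   ]] 410.6253272105498 255.46777651290154 193.23722488028966 0.959075927734375
side [[ 0.985 -0.11   0.136  0.321]
 [-0.174 -0.57   0.803 -1.336]
 [-0.011 -0.814 -0.58   0.988]
 [ 0.     0.     0.     1.   ]] 452.7043224259776 250.15922414524113 194.37373433044704 0.9941660563151041
0.1 [ 0.17071582 -0.60059847  0.19644124] [-1.79898506e+02 -1.05044723e-02  1.58632362e+01] -0.0187
```

View pics/scene0.png

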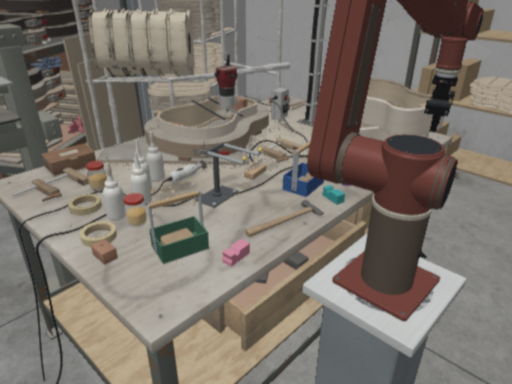

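View pics/side0.png

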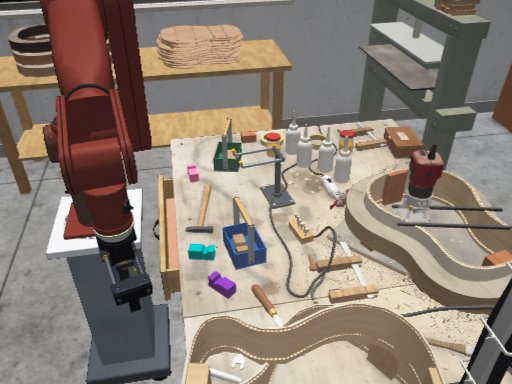

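The scene view shows the green tote at (180,238), the stand at (217,180) and the blue tote at (302,180), partly behind the arm. The side view shows the blue tote at (243,243) with its handle bar from (237,200) to (250,228). The stand base is at (278,193), the prongs run to about (240,160), and the green tote is at (228,155).

```bash
cat > m.py <<'E'
from h import *
import pickle
D=pickle.load(open("d0.pkl","rb"))
a=D["side"]["color"][110:280,160:330]
cv2.imwrite("pics/crop.png",cv2.resize(a[:,:,::-1],None,fx=3.5,fy=3.5,interpolation=cv2.INTER_CUBIC))
for n,c in D.items():
    P=cloud(c); hsv=cv2.cvtColor(c["color"],cv2.COLOR_RGB2HSV); H,S,V=[hsv[...,i].astype(int) for i in range(3)]
    z=P[...,2]; inb=(P[...,0]>.3)&(P[...,0]<1.1)&(abs(P[...,1])<.6)
    for nm,lo,hi in(("blue",106,125),("green",60,88),("yellow",23,33)):
        m=(H>=lo)&(H<=hi)&(S>(190 if nm=="yellow" else 110))&inb&(z>-.02)&(z<.3)
        if nm=="yellow": m&=z>.15
        k,L,st,ce=cv2.connectedComponentsWithStats(m.astype(np.uint8))
        for i in range(1,k):
            if st[i,4]<(3 if nm=="yellow" else 40): continue
            Q=P[L==i]; print(n,nm,st[i],ce[i].round(1),"med",np.median(Q,0).round(3),"lo",np.percentile(Q,3,0).round(3),"hi",np.percentile(Q,97,0).round(3))
            if nm!="yellow" and st[i,4]>200:
                r=cv2.minAreaRect(Q[(Q[:,2]>.045)&(Q[:,2]<.07)][:,:2].astype(np.float32)); print("   rim rect",np.round(r[0],3),np.round(r[1],3),round(r[2],1))
                x0,y0=r[0]; near=(np.hypot(P[...,0]-x0,P[...,1]-y0)<.1)&(z>.145)&(z<.185)
                B=P[near]
                if len(B)>10:
                    mu=B.mean(0); u,s,vt=np.linalg.svd(B-mu); t=(B-mu)@vt[0]
                    print("   bar n",len(B),"mid",(mu+vt[0]*(t.min()+t.max())/2).round(3),"len",np.ptp(t).round(3),"dir",vt[0].round(3),"z",np.percentile(B[:,2],[5,50,95]).round(3))
    # stand: dark prongs
    m=inb&(z>.17)&(z<.2)&(V<110)&(S<90)
    k,L,st,ce=cv2.connectedComponentsWithStats(m.astype(np.uint8),connectivity=8)
    for i in range(1,k):
        if st[i,4]>15:
            Q=P[L==i]; print(n,"dark",st[i],np.median(Q,0).round(3),Q.min(0).round(3),Q.max(0).round(3))
E
python3 m.py
```

```text
scene blue [298 164  10  13  93] [302.3 169.5] med [ 0.529 -0.327  0.031] lo [ 0.511 -0.334  0.01 ] hi [ 0.535 -0.303  0.053]
scene blue [284 172  39  24 386] [301.  184.9] med [ 0.436 -0.207  0.031] lo [ 0.419 -0.304  0.007] hi [ 0.517 -0.193  0.056]
   rim rect [ 0.47  -0.228] [0.1   0.065] 10.6
   bar n 102 mid [ 0.471 -0.244  0.162] len 0.101 dir [-0.131  0.989 -0.064] z [0.149 0.163 0.167]
scene dark [227 101  10   8  28] [ 0.948 -0.358  0.191] [ 0.939 -0.4    0.172] [ 0.972 -0.334  0.199]
scene dark [205 143  21  12 105] [0.643 0.008 0.188] [ 0.628 -0.038  0.17 ] [0.656 0.058 0.194]
side blue [223 223  43  46 856] [242.2 246.1] med [ 0.464 -0.294  0.033] lo [ 0.423 -0.346  0.001] hi [ 0.53  -0.201  0.059]
   rim rect [ 0.477 -0.27 ] [0.099 0.146] 8.5
   bar n 219 mid [ 0.477 -0.273  0.162] len 0.154 dir [ 0.17  -0.985 -0.02 ] z [0.149 0.163 0.167]
side yellow [232 149   3   3   8] [232.9 149.9] med [0.492 0.023 0.204] lo [0.489 0.018 0.2  ] hi [0.496 0.029 0.207]
side yellow [239 161   3   3   7] [240. 162.] med [ 0.504 -0.062  0.204] lo [ 0.5   -0.066  0.201] hi [ 0.507 -0.06   0.208]
side dark [267 146  18  16  86] [ 0.644 -0.002  0.186] [ 0.616 -0.047  0.17 ] [0.66  0.044 0.195]
```

View pics/crop.png

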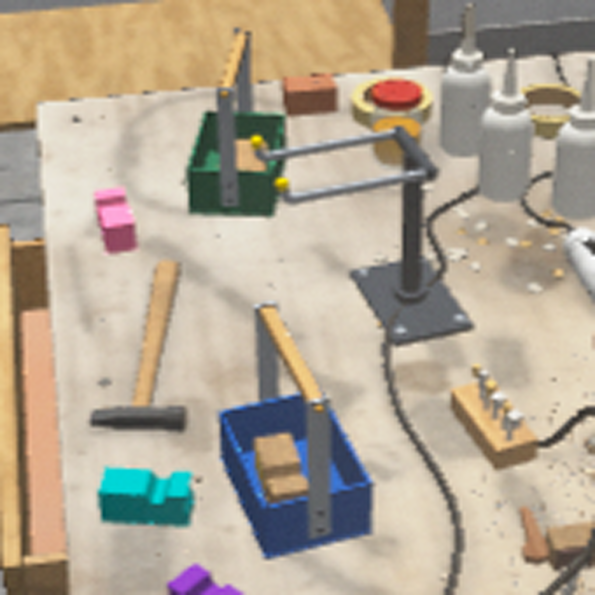

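The crop shows the sanding block in the blue tote and the prongs pointing at the robot, with their tips above and right of the green tote. From depth, the blue tote is at about (0.477, -0.272) with yaw about 9° and its bar at z 0.16. The stand's tip midpoint is at about (0.498, -0.020) with yaw about 8°. Next I'll refine this with the wrist camera.

Run:
```python
from h import *
import pickle
W={}
claw.set_gripper(1.0,30)
robot.move_ptp([0.477,-0.272,0.36],[180,0,99.5]); 
W["A"]=cap("wrist")
robot.move_ptp([0.53,-0.09,0.40],[180,0,98]); 
W["B"]=cap("wrist"); W["S"]=cap("side"); W["C"]=cap("scene")
for k in "AB": save(W[k],"w%s.png"%k)
cv2.imwrite("pics/wAB.png",cv2.resize(np.hstack([W[k]["color"] for k in "AB"])[:,:,::-1],(800,300)))
pickle.dump(W,open("d1.pkl","wb")); print(status.read_time_s(),status.read_joint_pos(),status.read_position())
for k in "AB": print(W[k]["W"].round(3))
c=W["S"]
hsv=cv2.cvtColor(c["color"],cv2.COLOR_RGB2HSV);print(hsv[160,222:236])
P=cloud(c);print(P[160,222:236].round(3))
```

```text
3.05 [-1.82113451e+01 -2.25580000e+00  8.21459365e+01 -2.57499982e-02
  1.00184033e+02 -2.60744224e+01] [ 0.52959677 -0.09166536  0.39917417]
[[ 0.987  0.157  0.04   0.465]
 [ 0.162 -0.955 -0.246 -0.205]
 [-0.001  0.25  -0.968  0.545]
 [ 0.     0.     0.     1.   ]]
[[ 0.99   0.134  0.034  0.52 ]
 [ 0.138 -0.959 -0.248 -0.023]
 [-0.001  0.251 -0.968  0.585]
 [ 0.     0.     0.     1.   ]]
[[ 72  45  73]
 [ 98  23  89]
 [120  11  96]
 [ 98  11  91]
 [105  11  95]
 [ 75  18  87]
 [ 68  70  69]
 [ 71  80  67]
 [ 71  75  68]
 [ 70  89  66]
 [ 67  81  66]
 [ 68  81  69]
 [ 72  67  69]
 [ 68  69  67]]
[[0.472 0.225 0.046]
 [0.474 0.208 0.056]
 [0.478 0.211 0.053]
 [0.482 0.213 0.051]
 [0.486 0.211 0.052]
 [  nan   nan   nan]
 [0.494 0.211 0.052]
 [0.498 0.21  0.051]
 [0.502 0.207 0.053]
 [0.506 0.211 0.05 ]
 [0.51  0.206 0.053]
 [0.514 0.207 0.052]
 [0.518 0.207 0.051]
 [0.522 0.205 0.052]]
```

View pics/wAB.png

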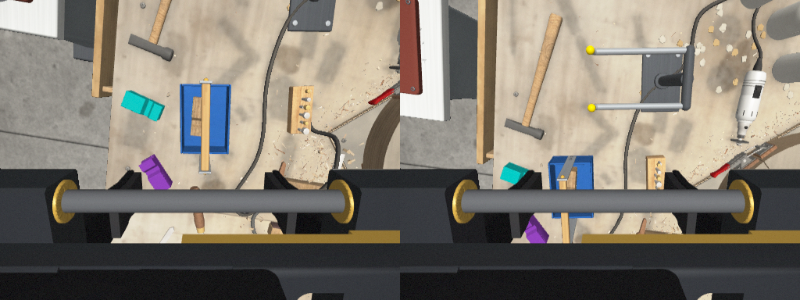

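Wrist view A (left, half-scale pixels) shows the blue tote at (205,118) with its bar from (206,82) to (206,170). View B shows the yellow tips at (590,49) and (591,107), the crossbar at x≈688, and an unobstructed gap between the prongs.

```bash
cat > m2.py <<'E'
from h import *
import pickle
W=pickle.load(open("d1.pkl","rb"))
def yaw(v): return np.degrees(np.arctan2(-v[0],v[1])) if v[1]>0 else np.degrees(np.arctan2(v[0],-v[1]))
for n in "ABSC":
    c=W[n]; P=cloud(c); hsv=cv2.cvtColor(c["color"],cv2.COLOR_RGB2HSV); H,S,V=[hsv[...,i].astype(int) for i in range(3)]; z=P[...,2]
    m=(np.hypot(P[...,0]-.477,P[...,1]+.272)<.1)&(z>.155)&(z<.175)
    if n in "ASC" and m.sum()>30:
        Q=P[m]; v,u=np.nonzero(m); r=cv2.minAreaRect(Q[:,:2].astype(np.float32)); b=cv2.boxPoints(r)
        print(n,"bar depth rect",np.round(r[0],4),np.round(r[1],3),round(r[2],2),"z",np.percentile(Q[:,2],[10,50,90]).round(4),"px",u.min(),u.max(),v.min(),v.max())
        if n=="A":
            pr=cv2.minAreaRect(np.c_[u,v].astype(np.float32)); bx=cv2.boxPoints(pr); bx=bx[np.argsort(bx[:,1])]
            e=[ray(c,*bx[:2].mean(0),.167),ray(c,*bx[2:].mean(0),.167)]; print("  ray ends",np.round(e,4),"mid",np.mean(e,0).round(4),"len",np.linalg.norm(e[0]-e[1]).round(4),"yaw",yaw(e[0]-e[1]).round(2))
    m=(H>=20)&(H<=35)&(S>150)&(V>120)&(z>.19)&(z<.22)&(np.hypot(P[...,0]-.498,P[...,1]+.02)<.08)
    k,L,st,ce=cv2.connectedComponentsWithStats(m.astype(np.uint8)); t=[]
    for i in range(1,k):
        if st[i,4]>=4: print(n,"tip",st[i,4],ce[i].round(1),"depth",np.median(P[L==i],0).round(4),"ray.205",ray(c,*ce[i],.205).round(4)); t.append(ray(c,*ce[i],.205))
    if len(t)==2: d=t[0]-t[1]; print("  sep",np.linalg.norm(d).round(4),"mid",((t[0]+t[1])/2).round(4),"yaw",yaw(d).round(2)); mid=(t[0]+t[1])/2
    if n=="B":
        m=(np.hypot(P[...,0]-.6,P[...,1]+.01)<.16)&(z>.175)&(z<.2); Q=P[m]; r=cv2.minAreaRect(Q[:,:2].astype(np.float32)); print("prongs+crossbar rect",np.round(r[0],4),np.round(r[1],4),round(r[2],2),"z",np.percentile(Q[:,2],[10,50,90]).round(4)); print(cv2.boxPoints(r).round(4))
def tri(c1,p1,c2,p2):
    A=[];b=[]
    M=np.zeros((3,3));q=np.zeros(3)
    for c,p in((c1,p1),(c2,p2)):
        d=c["W"][:3,:3]@[(p[0]-c["cx"])/c["fx"],(p[1]-c["cy"])/c["fy"],1]; d/=np.linalg.norm(d); I=np.eye(3)-np.outer(d,d); M+=I;q+=I@c["W"][:3,3]
    return np.linalg.solve(M,q)
E
python3 m2.py
```

```text
A bar depth rect [ 0.479  -0.2693] [0.02  0.155] 8.63 z [0.1634 0.1651 0.1663] px 254 271 100 223
  ray ends [[ 0.467  -0.1931  0.167 ]
 [ 0.4908 -0.343   0.167 ]] mid [ 0.4789 -0.2681  0.167 ] len 0.1519 yaw 8.99
B tip 102 [243.   63.6] depth [0.4942 0.0248 0.206 ] ray.205 [0.4942 0.025  0.205 ]
B tip 83 [244.7 137.5] depth [ 0.5066 -0.0572  0.2057] ray.205 [ 0.5066 -0.0572  0.205 ]
  sep 0.0831 mid [ 0.5004 -0.0161  0.205 ] yaw 8.6
prongs+crossbar rect [ 0.582  -0.0044] [0.1585 0.0993] 9.17 z [0.1852 0.1879 0.1908]
[[ 0.4958  0.032 ]
 [ 0.5116 -0.066 ]
 [ 0.6681 -0.0408]
 [ 0.6523  0.0573]]
S bar depth rect [ 0.4789 -0.2726] [0.019 0.153] 9.06 z [0.1583 0.1636 0.1668] px 233 254 196 228
S tip 10 [232.9 150.2] depth [0.4915 0.0219 0.2048] ray.205 [0.4913 0.019  0.205 ]
S tip 8 [240.1 162.1] depth [ 0.5037 -0.0606  0.2042] ray.205 [ 0.5035 -0.0638  0.205 ]
  sep 0.0837 mid [ 0.4974 -0.0224  0.205 ] yaw 8.38
C bar depth rect [ 0.4777 -0.2662] [0.019 0.153] 9.27 z [0.157  0.1639 0.1668] px 293 314 138 154
```

The views agree to a few mm: bar centre (0.479, -0.269, 0.160) at yaw 9.0°, tip mid (0.500, -0.016) at z 0.205, prong tops at 0.190, stand yaw about 8.8°. All sizes match the ones given. Next is the grasp and lift, then moving to a point in front of the tips.

Run:
```python
from h import *
import pickle
o=[180,0,99]
robot.move_ptp([0.479,-0.269,0.25],o)
robot.servo_line([0.479,-0.269,0.1413],velocity=0.12)
print(status.read_position(),status.read_wrist_force())
claw.set_gripper(0.0,40); print("gap",status.read_finger_gap()*87,status.read_grip_force())
robot.servo_line([0.479,-0.269,0.22],velocity=0.08)
print(status.read_position(),status.read_wrist_force(),status.read_finger_gap()*87)
robot.servo_line([0.423,-0.028,0.22],velocity=0.12)
robot.wait(.3)
print(status.read_time_s(),status.read_position(),status.read_wrist_force(),status.read_eef_rot())
W={"S":cap("side"),"C":cap("scene"),"A":cap("wrist")}
pickle.dump(W,open("d2.pkl","wb"))
cv2.imwrite("pics/lift.png",cv2.resize(np.hstack([W["S"]["color"][80:290,130:380],W["A"]["color"][:210,130:380]])[:,:,::-1],(800,336)))
for n,c in W.items():
    P=cloud(c); hsv=cv2.cvtColor(c["color"],cv2.COLOR_RGB2HSV); H,S,V=[hsv[...,i].astype(int) for i in range(3)]; z=P[...,2]
    near=np.hypot(P[...,0]-.423,P[...,1]+.028)<.11
    m=near&(H>=106)&(H<=125)&(S>110); Q=P[m]
    if len(Q)>20: print(n,"blue z",np.percentile(Q[:,2],[2,98]).round(3),[np.percentile(Q[:,i],[2,98]).round(3) for i in(0,1)],np.round(cv2.minAreaRect(Q[:,:2].astype(np.float32))[1:] if 0 else cv2.minAreaRect(Q[:,:2].astype(np.float32))[2],1))
```

```text
[ 0.47963771 -0.26939716  0.14231335] [-0.43998929  0.11227461  0.56912576]
gap 0.36234520719941815 2.7933858711730863
[ 0.47864116 -0.26874631  0.21923167] [ 0.38516443 -0.11446334 -0.51256643] 0.3081656868492379
10.225 [ 0.42301493 -0.02814728  0.21996556] [ 0.81894961  0.01356876 -0.36172084] [-1.79994181e+02 -6.69185993e-04  9.89842662e+01]
A blue z [0.28  0.364] [array([0.34 , 0.504]), array([-0.039, -0.001])] 1.2
```

View pics/lift.png

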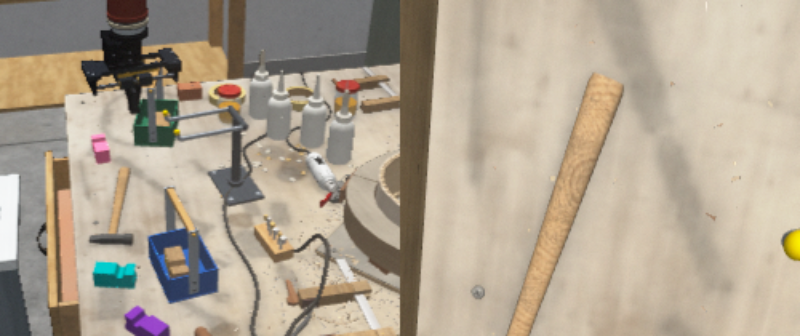

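The grasp missed: the gap is 0.4 mm. The picture shows the tote still on the bench at about (180,265) in the crop, with the shut fingers in front of the tips. I'll check where the fingertips really are against the reported TCP, and whether the tote moved.

```bash
cat > m3.py <<'E'
from h import *
import pickle
W=pickle.load(open("d2.pkl","rb")); D=pickle.load(open("d0.pkl","rb")); W1=pickle.load(open("d1.pkl","rb"))
for n in "SC":
    c=W[n]; P=cloud(c); z=P[...,2]; Rw=c["W"]
    m=(np.hypot(P[...,0]-.479,P[...,1]+.27)<.1)&(z>.15)&(z<.18); Q=P[m]; 
    if len(Q)>20: r=cv2.minAreaRect(Q[:,:2].astype(np.float32)); print(n,"bar",np.round(r[0],4),np.round(r[1],3),round(r[2],1),np.percentile(Q[:,2],[5,50,95]).round(4))
    hsv=cv2.cvtColor(c["color"],cv2.COLOR_RGB2HSV)
    m=(np.hypot(P[...,0]-.423,P[...,1]+.028)<.12)&(z>.15)&(z<.36)
    for a in np.arange(.18,.36,.015):
        q=P[m&(z>=a)&(z<a+.015)]
        if len(q)>2: print(n,"grip z",a.round(3),len(q),np.median(q,0).round(3),q.min(0)[:2].round(3),q.max(0)[:2].round(3))
    t=np.linalg.inv(c["W"])@[.423,-.028,.22,1]; u,v=c["fx"]*t[0]/t[2]+c["cx"],c["fy"]*t[1]/t[2]+c["cy"]; print(n,"TCP px",u,v)
    v0,u0=int(v)-60,int(u)-60; cv2.imwrite("pics/z%s.png"%n,cv2.resize(cv2.circle(c["color"].copy(),(int(u),int(v)),1,(255,0,255),-1)[max(v0,0):v0+120,max(u0,0):u0+120,::-1],(400,400),interpolation=cv2.INTER_NEAREST))
cv2.imwrite("pics/zz.png",np.hstack([cv2.imread("pics/zS.png"),cv2.imread("pics/zC.png")]))
c=W["A"]; print(np.array(c["tool_from_camera"]).round(3))
t=np.linalg.inv(np.array(c["tool_from_camera"]))@[0,0,0,1]; print("TCP in wrist px",c["fx"]*t[0]/t[2]+c["cx"],c["fy"]*t[1]/t[2]+c["cy"],t)
E
python3 m3.py
```

```text
S bar [ 0.4787 -0.272 ] [0.02  0.157] 9.3 [0.1535 0.1635 0.1672]
S grip z 0.18 60 [ 0.516 -0.054  0.186] [ 0.491 -0.066] [0.538 0.033]
S grip z 0.195 24 [ 0.498 -0.022  0.203] [ 0.488 -0.067] [0.51  0.028]
S grip z 0.24 24 [ 0.422 -0.039  0.25 ] [ 0.411 -0.047] [ 0.432 -0.019]
S grip z 0.255 28 [ 0.423 -0.036  0.263] [ 0.411 -0.044] [ 0.433 -0.022]
S grip z 0.27 32 [ 0.421 -0.039  0.278] [ 0.409 -0.044] [ 0.434 -0.024]
S grip z 0.285 41 [ 0.423 -0.038  0.291] [ 0.406 -0.043] [ 0.438 -0.017]
S grip z 0.3 18 [ 0.428 -0.039  0.304] [ 0.408 -0.051] [0.503 0.017]
S grip z 0.315 186 [ 0.426 -0.063  0.325] [ 0.332 -0.08 ] [0.512 0.004]
S grip z 0.33 201 [ 0.432 -0.055  0.337] [ 0.325 -0.082] [0.519 0.001]
S grip z 0.345 495 [ 0.42  -0.047  0.354] [ 0.325 -0.084] [0.519 0.019]
S TCP px 214.48753630023896 155.18235776096913
C bar [ 0.4788 -0.2665] [0.022 0.154] 9.6 [0.1539 0.1634 0.1671]
C grip z 0.18 65 [0.512 0.021 0.186] [ 0.487 -0.059] [0.54  0.035]
C grip z 0.195 30 [0.494 0.022 0.203] [ 0.488 -0.06 ] [0.509 0.032]
C grip z 0.24 31 [ 0.417 -0.019  0.25 ] [ 0.411 -0.039] [ 0.431 -0.014]
C grip z 0.255 46 [ 0.417 -0.019  0.263] [ 0.41  -0.042] [ 0.429 -0.012]
C grip z 0.27 46 [ 0.417 -0.019  0.278] [ 0.407 -0.039] [ 0.436 -0.014]
C grip z 0.285 61 [ 0.414 -0.02   0.293] [ 0.404 -0.04 ] [ 0.435 -0.014]
C grip z 0.3 38 [ 0.41  -0.019  0.306] [ 0.33  -0.075] [0.498 0.002]
C grip z 0.315 295 [ 0.395 -0.004  0.325] [ 0.33  -0.076] [0.506 0.024]
C grip z 0.33 294 [ 0.408 -0.003  0.337] [ 0.325 -0.08 ] [0.508 0.025]
C grip z 0.345 530 [ 0.395 -0.011  0.355] [ 0.323 -0.078] [0.521 0.025]
C TCP px 272.89109118177146 154.2206917652702
[[-0.001 -0.968 -0.25   0.069]
 [ 1.    -0.001 -0.    -0.   ]
 [-0.    -0.25   0.968 -0.186]
 [ 0.     0.     0.     1.   ]]
TCP in wrist px 259.97383510705436 222.48589420501662 [2.89909533e-04 2.00418396e-02 1.96915159e-01 1.00000000e+00]
```

View pics/zz.png

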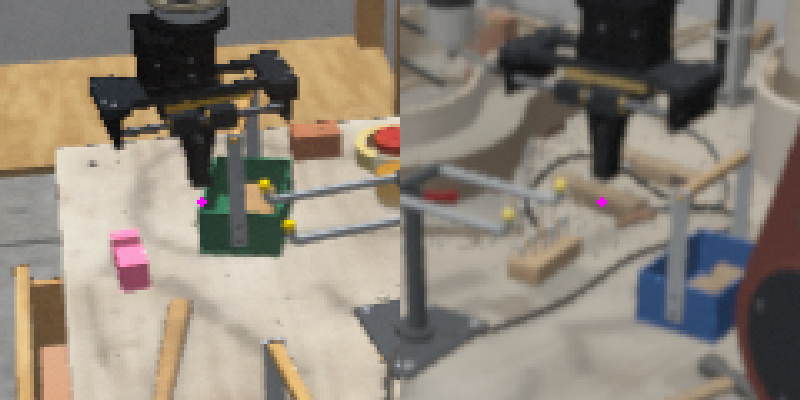

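The magenta dot marks the reported TCP. In both views the real fingertips end about 23 mm above it, so the fingers are shorter than the tool frame says and closed just above the bar. I'll quantify this with open and closed fingers before correcting.

Run:
```python
from h import *
import pickle
for f,(x,y,zt),k in(("d1.pkl",(.5296,-.0917,.3992),"open"),("d2.pkl",(.423,-.0281,.21997),"closed")):
    W=pickle.load(open(f,"rb"))
    for n in "SC":
        c=W[n];P=cloud(c);z=P[...,2]
        hsv=cv2.cvtColor(c["color"],cv2.COLOR_RGB2HSV)
        ax=np.array([.9877,.156]); dx=(P[...,:2]-[x,y])@ax; dy=(P[...,:2]-[x,y])@[-ax[1],ax[0]]
        m=(abs(dx)<.075)&(abs(dy)<.03)&(z>zt-.03)&(z<zt+.08)
        # tip: lowest dark pixel row and ray ∩ vertical plane of finger
        v,u=np.nonzero(m)
        for s in(-1,1):
            mm=m&(dx*s>0); q=P[mm]
            if len(q)>5:
                lo=q[q[:,2]<q[:,2].min()+.006]; print(k,n,s,"zmin-TCP",(q[:,2].min()-zt).round(4),(np.percentile(q[:,2],3)-zt).round(4),len(lo),"dx",np.median(dx[mm&(z<q[:,2].min()+.006)]).round(3),"dy",np.median(dy[mm&(z<q[:,2].min()+.006)]).round(3))
```

```text
open S -1 zmin-TCP 0.0235 0.0245 8 dx -0.051 dy -0.007
open S 1 zmin-TCP 0.0232 0.024 12 dx 0.044 dy -0.007
open C -1 zmin-TCP 0.0246 0.0256 15 dx -0.052 dy 0.007
open C 1 zmin-TCP 0.0234 0.0254 12 dx 0.044 dy 0.004
closed S -1 zmin-TCP 0.0252 0.0268 10 dx -0.009 dy -0.011
closed S 1 zmin-TCP 0.0254 0.0266 5 dx 0.003 dy -0.012
closed C -1 zmin-TCP 0.0241 0.027 11 dx -0.008 dy 0.009
closed C 1 zmin-TCP 0.0241 0.0261 6 dx 0.005 dy 0.01
```

The offset is consistent: the real tips sit 23.5 mm behind the reported TCP, open or closed, so the held bar is at TCP z + 0.042. I'll retry with that correction and verify the hold after a small lift.

Run:
```python
from h import *
import pickle,sys
o=[180,0,99]
claw.set_gripper(1.0)
robot.servo_line([0.423,-0.028,0.27],velocity=0.2)
robot.move_ptp([0.480,-0.269,0.23],o)
robot.servo_line([0.480,-0.269,0.118],velocity=0.1)
print(status.read_position(),status.read_wrist_force())
claw.set_gripper(0.0,40); g=status.read_finger_gap()*87; print("gap",g,status.read_grip_force())
if not 10<g<20: sys.exit("miss")
robot.servo_line([0.480,-0.269,0.197],velocity=0.06)
print(status.read_position(),status.read_wrist_force(),status.read_finger_gap()*87)
robot.servo_line([0.423,-0.028,0.197],velocity=0.1)
robot.wait(.4)
print(status.read_time_s(),status.read_position(),status.read_wrist_force(),status.read_eef_rot())
W={"S":cap("side"),"C":cap("scene"),"A":cap("wrist")}
pickle.dump(W,open("d3.pkl","wb"))
cv2.imwrite("pics/lift2.png",cv2.resize(np.hstack([W["S"]["color"][80:290,130:380],W["C"]["color"][80:290,130:380]])[:,:,::-1],(800,336)))
for n,c in W.items():
    P=cloud(c); hsv=cv2.cvtColor(c["color"],cv2.COLOR_RGB2HSV); H,S,V=[hsv[...,i].astype(int) for i in range(3)]; z=P[...,2]
    near=(np.hypot(P[...,0]-.423,P[...,1]+.028)<.11)&(z>.03)
    Q=P[near&(H>=106)&(H<=125)&(S>110)&(z<.2)]
    if len(Q)>20: print(n,"blue z",np.percentile(Q[:,2],[2,98]).round(3),[np.percentile(Q[:,i],[2,98]).round(3) for i in(0,1)])
    Q=P[near&(z>.22)&(z<.26)&(H<25)&(S>70)&(V>100)]
    if len(Q)>10: print(n,"bar",np.round(cv2.minAreaRect(Q[:,:2].astype(np.float32)),3) if 0 else cv2.minAreaRect(Q[:,:2].astype(np.float32)),np.percentile(Q[:,2],[5,50,95]).round(3))
```

```text
[ 0.48054001 -0.26940816  0.11886291] [-0.39307856 -0.29890313  0.21764008]
gap 13.522747830605379 39.99653276056051
[ 0.47972011 -0.26879387  0.19643437] [ 0.49118608 -0.27405349 -3.53456099] 13.485016848642147
20.2083 [ 0.42297694 -0.02804169  0.19696956] [ 0.07657439  0.03886127 -4.1138073 ] [-1.79995195e+02 -7.35789497e-05  9.89954009e+01]
S blue z [0.079 0.139] [array([0.365, 0.475]), array([-0.107,  0.04 ])]
S bar ((0.42511728405952454, -0.05254025757312775), (0.019584178924560547, 0.10945448279380798), 1.8152631521224976) [0.237 0.243 0.247]
C blue z [0.085 0.137] [array([0.363, 0.477]), array([-0.097,  0.047])]
C bar ((0.42524778842926025, -0.021646268665790558), (0.025516189634799957, 0.14155034720897675), 8.782597541809082) [0.236 0.244 0.246]
A blue z [0.08  0.138] [array([0.368, 0.47 ]), array([-0.066,  0.043])]
A bar ((0.4143823981285095, -0.0025300681591033936), (0.022447580471634865, 0.10233104974031448), 8.934484481811523) [0.242 0.244 0.245]
```

View pics/lift2.png

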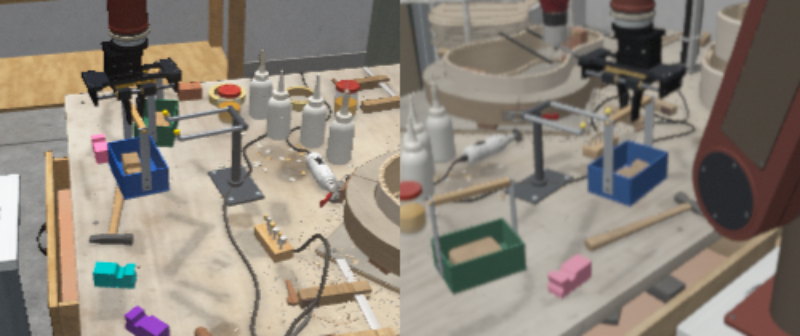

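The tote is held (gap 13.5 mm, 4 N of load) and level in both views, with the block inside. It sits just in front of the tips: bar top at z 0.245 is above the tips at 0.210, and the rim at 0.139 is below the prong underside at 0.180. Next I'll slide in and lower.

Run:
```python
from h import *
import sys
f=lambda:np.array(status.read_wrist_force())
robot.servo_line([0.5514,-0.0082,0.197],velocity=0.06)
print(status.read_time_s(),status.read_position(),f())
if np.hypot(*f()[:2])>6: sys.exit("contact")
robot.servo_line([0.5514,-0.0082,0.162],velocity=0.06); print(f())
for z in np.arange(.160,.1529,-.001):
    robot.servo_line([0.5514,-0.0082,z],velocity=0.03); F=f(); print(round(z,4),F.round(2))
    if F[2]>-.5: break
print(status.read_time_s(),status.read_position())
c=cap("side"); d=cap("wrist")
cv2.imwrite("pics/seat.png",cv2.resize(np.hstack([c["color"][80:290,130:380],d["color"][:210,130:380]])[:,:,::-1],(800,336)))
```

```text
22.675 [ 0.55125839 -0.00823353  0.19706056] [ 0.72475961 -0.27580713 -3.12539004]
[ 0.17693837  0.29783236 -4.26693433]
0.16 [-0.42 -0.64 -3.97]
0.159 [ 0.67 -1.04 -3.83]
0.158 [ 0.49 -0.54 -3.69]
0.157 [-1.73 -0.07 -3.33]
0.156 [-0.82 -0.23 -3.15]
0.155 [ 0.91  0.99 -3.07]
0.154 [-3.31 -0.19  3.47]
25.1583 [ 0.55151782 -0.00823128  0.15472009]
```

View pics/seat.png

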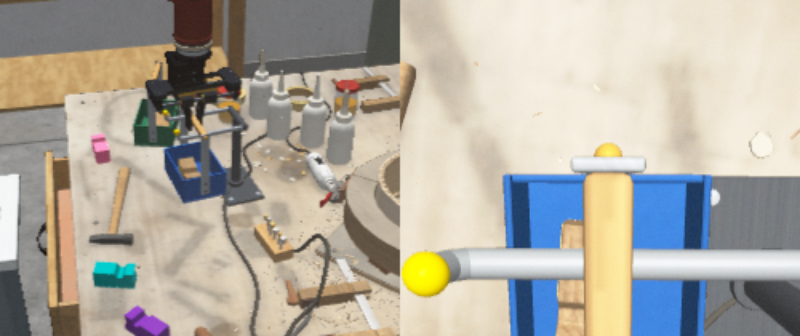

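The bar rests on the prong behind the yellow tip (wrist crop: prong at (450-800,265), tip at (425,272)). Contact came at the expected height. Next I'll release partway, back straight up and check.

Run:
```python
from h import *
claw.set_gripper(0.6); robot.wait(.2); print(status.read_wrist_force(),status.read_finger_gap()*87)
robot.servo_line([0.5515,-0.0082,0.26],velocity=0.07)
robot.servo_line([0.5515,-0.0082,0.36],velocity=0.2)
robot.wait(.8)
print(status.read_time_s(),status.read_wrist_force())
ps=[]
W={n:cap(n) for n in("side","scene")}
for n,c in W.items():
    P=cloud(c); hsv=cv2.cvtColor(c["color"],cv2.COLOR_RGB2HSV); H,S,V=[hsv[...,i].astype(int) for i in range(3)]; z=P[...,2]
    near=(np.hypot(P[...,0]-.5515,P[...,1]+.008)<.12)
    Q=P[near&(H>=106)&(H<=125)&(S>110)&(z<.2)]
    if len(Q)>20: print(n,"blue z",np.percentile(Q[:,2],[2,98]).round(3),[np.percentile(Q[:,i],[2,98]).round(3) for i in(0,1)])
    Q=P[near&(z>.195)&(z<.215)&(H<22)&(S>70)&(V>100)]
    if len(Q)>10: print(n,"bar",cv2.minAreaRect(Q[:,:2].astype(np.float32)),np.percentile(Q[:,2],[5,50,95]).round(3))
cv2.imwrite("pics/end.png",cv2.resize(np.hstack([W[n]["color"][80:290,130:380] for n in W])[:,:,::-1],(800,336)))
```

```text
[ 0.02062962 -0.10355644 -0.3755138 ] 52.09136570223876
29.4917 [-0.78684254 -0.56672352 -0.2740546 ]
side blue z [0.038 0.096] [array([0.493, 0.605]), array([-0.087,  0.063])]
side bar ((0.5299699306488037, -0.01589975506067276), (0.05835381895303726, 0.14898058772087097), 8.350370407104492) [0.196 0.2   0.204]
scene blue z [0.043 0.095] [array([0.492, 0.607]), array([-0.078,  0.068])]
scene bar ((0.5485703349113464, -0.0024171844124794006), (0.01595604233443737, 0.14028263092041016), 7.584057331085205) [0.197 0.201 0.204]
```

View pics/end.png

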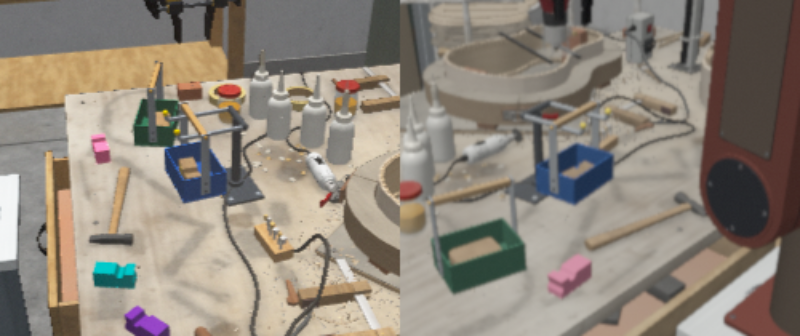

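Both views show the tote hanging level on both prongs with the block inside and the gripper clear. The underside is at about 37 mm, the centre is at about (0.549, -0.008), and the green tote hasn't moved.

```bash
python3 -c "
from rig import robot
print(robot.sign_off())"
```

```text
the job is handed in; nothing more can be done
None
```

The blue tote, with the sanding block in it, hangs level on both prongs behind the yellow tips; the green tote was left untouched and the job was handed in at about 30 s, after a first grasp that missed because the fingers end about 23 mm short of the stated TCP.

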